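Raise the sash of a small bench hood to the pointer

TASK

Open the small bench hood to its working height: with the fingertips under the lip, push the clear sash up until the lip's front edge is level with the tip of the pointer clip on the right-hand post, then take the hand away so that the sash stays there. Only push it, do not pinch the lip, and leave the bottle, brass weight, vial and reel where they stand.

Things in the scene. Friction and masses are not known exactly. Their poses are not given: they have to be found in the camera images.
- hood: Fixed white bench hood, 270 wide, 100 deep, clear sides, roof 231 mm up; two aluminium guide posts (30 mm square, 405 tall, 120 mm left and right of the middle) in front, their fronts at x = -8 mm. Origin: desk level, below the middle of the sash's front face; x into the hood, y to its left, z up. A white kick plate (to z = 81 mm, at x = +6 mm) closes the front below the sash; before it is free.
- sash (a joint): Height of the clear sash (208 mm wide, 150 mm high) above its shut position, in m: 0 shut, 0.16 top stop; it starts at 0. Straight up along the posts. It is counterweighted by two dark blocks in the posts and stays where it is left; moving it takes about 2 to 5 N up or down.
- lip_front (a point): Middle of the front edge of the sash's lip, halfway up its 12 mm thickness. The lip is an aluminium strip 190 mm long (along y) that sticks out 28 mm ahead of the sash at its foot; its underside is 6 mm below this point (85 mm above the desk when shut), its top 6 mm above. Axes as the hood's.
- lip_bottom (a point): Middle of the flat underside of the lip, 14 mm behind its front edge: where to push up. Axes as the hood's.
- pointer_tip (a point): Tip of the steel pointer: a 12 mm cone on a dark clip (34 x 9 x 18 mm, round steel screw head) on the front of the right-hand post, sticking out to 24 mm ahead of the sash. It points sideways at the path of the lip's right-hand end, 6 mm from it. Set anew each time, 171 to 236 mm above the desk; fixed while you work. Axes as the hood's.
- bottle: White sample bottle with black cap, 52 mm wide, 87 mm tall, loose, standing inside the hood; origin under its foot.
- check_weight: Brass check weight with a knob, 38 mm wide, 45 mm tall, loose, inside the hood; origin under its foot.
- vial: Glass vial with a cap, 28 mm wide, 65 mm tall, loose on the desk to the left of the hood; origin under its foot.
- reel: Reel of solder wire with green flanges, 50 mm wide, 34 mm tall, loose on the desk to the right of the hood; origin under its foot.

How it is judged:
On the way:
1. the sash is rising with the fingers pushing on the underside of its lip (contact force between the fingers and sash_c0 above 0.5 N and value of joint sash above 0.03 m), for 0.2 s.
At the end, for the whole second after the job is handed in: The middle of the lip's front edge is within 8 mm of the height of the pointer's tip, and the sash is at rest (z of lip_front in the frame of pointer_tip between -0.008 and 0.008 m and velocity of joint sash between -0.005 and 0.005 m/s); the robot touches nothing.
It fails at once if the lip is pinched (fingers press on its top and its underside at once) (contact force between the fingers and sash_c0 above 1 N and contact force between the fingers and sash_c1 above 1 N).
It fails at once if the white sample bottle is moved by more than 20 mm (distance of bottle from where it was at the start of the episode above 0.02 m).
It fails at once if the brass check weight is moved by more than 20 mm (distance of check_weight from where it was at the start of the episode above 0.02 m).
It fails at once if the vial is moved by more than 20 mm (distance of vial from where it was at the start of the episode above 0.02 m).
It fails at once if the solder reel is moved by more than 20 mm (distance of reel from where it was at the start of the episode above 0.02 m).
It also fails if it takes over 40 s, if anything falls off the work surface, if the arm or the gripper's body presses on something with over 40 N, if the wrist force passes 120 N, or if a joint passes its speed limit or range.

ROBOT

A 6-joint arm with a two-finger parallel gripper is mounted at the origin on a cart in front of the work surface, level with it; the furniture and walls round the work are solid. World frame = base frame: x ahead of the robot, y to its left, z up, the work surface at z = 0. Lengths are in m, angles in rad, forces in N, time in s.
With the tool pointing down it reaches from about 0.3 to 0.775 m from the base axis. Payload 14.6 kg.
Tool frame: the origin (TCP) lies midway between the tips of the shut fingers; the grasp point (between the pads) lies 19 mm behind it; z points along the fingers, y is the line along which they close (so a half turn about z gives the same grasp; the last joint's range is limited). The gripper opens to 94 mm and grips with 3 to 60 N. Pads are 16 mm wide; open, the fingers measure 119 mm over their backs; the gripper's body (75 mm by 177 mm) begins 78 mm behind the grasp point.
Start: joints at [1.114, 0.3, 1.521, -0, 1.321, -0.067], TCP at [0.209, 0.509, 0.205] pointing down, gripper open.
Joint ranges: [-3.03, 3.03], [-0.79, 2.21], [0.23, 2.52], [-1.04, 4.18], [0, 3.07], [-2.55, 2.55]. Speed limits (rad/s): [2.22, 2.22, 2.57, 3.14, 3.14, 3.14].

INTERFACE

Orientations are given as [roll, pitch, yaw] about the fixed x, y, z axes, in that order (R = Rz(yaw) Ry(pitch) Rx(roll)).
In Python, from station import ctrl gives the robot as it stands. The module is installed in compiled form; this text tells all that it offers.
- The arm moves only by the tool servo_tool, never from a script. Its argument "plan" is a list of rows, each a list of 7 numbers: the opening in per cent of the stroke, from 0 (shut) to 100 (fully open), then the shift along the tool's x, y, z in m, then the turn, a rotation vector about the tool's x, y, z in rad. A call has exactly 8 rows; each row shifts and turns the commanded pose from where the row before left it, along the tool's axes as they then stand; what a row does not reach is not made up. A row lasts 1/8 s, in which the tool goes at most 62.5 mm and 10.7 degrees, less where a joint would pass 70% of its speed; a pose out of reach is approached as far as the arm can. A call with a gripper value outside its range is refused whole. The fingers move at their own pace and stop on an object; "force" is the grip in N (left out, the last holds). Time passes only in rows, so rows that do not move let the fingers close, or fill a call up. It gives the time, the measured TCP pose, the force, the opening and the grip force at its end, in the units of the state.
- ctrl.get_obs(): the state, without advancing time (a new reading comes with each control period).
- ctrl.camera(name): name is "side" or "top"; returns a dict with "pixels" (400x640x3 uint8, red, green, blue), "z_map" (400x640 float32, m along the optical axis (not along the pixel's ray), 0 where there is no reading), "mtx" (3x3 intrinsics, pixels), "dist" ([k1, k2, p1, p2, k3] as OpenCV has them; the pictures are not rectified), "pose" (4x4, takes a point from camera to world coordinates). Camera axes: x right, y up, looking along -z (the intrinsics and any distortion apply to the point x, -y, -z); pixel columns grow to the right and rows downward; lengths in m; the calibration is good to about 2 mm. A picture is of the moment at which its call begins.
- ctrl.hand_in(): hands the job in; it is judged then, once.
The state is a dict: "time_s": time; "qpos": joint angles; "joint_vel": joint speeds; "tau": joint torques, N m; "ee_pos": TCP position; "eef_rot": TCP orientation; "force": force on the tool from outside, world axes, zero at the start; "moment": the same for the moment, N m; "grip_width": finger opening in m; "grip_force": force on a finger pad.
Only numpy, scipy, OpenCV 4.12 (cv2) and the standard library are available. Lean on these libraries where they do the work, as an engineer would, in place of code of your own. Each camera call takes 0.05 s, during which the arm holds its last target. There are 200 camera calls.

## Working session

There is one attempt and no reset: what is moved stays moved. The work goes in short steps, Python scripts to look and compute and a tool call to move; the robot and the scene stay as the last step left them, time stands still between calls to the robot, and variables do not carry over. Pictures are saved under pics/ and viewed, at most 10 in all, crops included, and the job is handed in when it is done.

Besides the shell and the picture viewer there is one more tool, called after "Request:" by a JSON object that holds its "method" and its "body". servo_tool: Moves the arm, as the interface text tells. Its arguments: {"type":"object","properties":{"plan":{"type":"array","items":{"type":"array","items":{"type":"number"}}},"force":{"type":"number"}},"required":["plan"]}

```bash
mkdir -p pics; cat > h.py <<'E'
import numpy as np, cv2
from station import ctrl
def snap(n,tag):
    c=ctrl.camera(n); np.savez(f'{tag}.npz',**{k:np.array(v) for k,v in c.items()})
    cv2.imwrite(f'pics/{tag}.png',c['pixels'][:,:,::-1]); return c
def w(c,u,v,z=None):
    if z is None:
        p=c['z_map'][int(v)-1:int(v)+2,int(u)-1:int(u)+2]; z=np.median(p[p>0])
    x,y=cv2.undistortPoints(np.array([[[u,v]]],float),c['mtx'],c['dist'])[0,0]
    return (c['pose']@[x*z,-y*z,-z,1])[:3]
E
python3 - <<'E'
from h import *
for n in('side','top'):
    c=snap(n,n+'0'); print(n,c['pose'].round(3).tolist(),c['mtx'].round(1).tolist())
o=ctrl.get_obs(); print(o)
E
```

```text
side [[0.022, 0.81, -0.586, 0.104], [-1.0, 0.008, -0.025, 0.111], [-0.016, 0.587, 0.81, 0.854], [0.0, 0.0, 0.0, 1.0]] [[373.3, 0.0, 315.6], [0.0, 373.3, 199.7], [0.0, 0.0, 1.0]]
top [[0.204, 0.946, -0.253, 0.348], [-0.979, 0.197, -0.052, 0.094], [0.001, 0.258, 0.966, 1.073], [0.0, 0.0, 0.0, 1.0]] [[405.8, 0.0, 321.4], [0.0, 405.8, 198.1], [0.0, 0.0, 1.0]]
{'time_s': 0.1, 'qpos': array([ 1.11441327e+00,  3.00414303e-01,  1.52150115e+00, -1.50462138e-05,
        1.32071623e+00, -6.65846883e-02]), 'joint_vel': array([ 0.00039641, -0.00020659, -0.0014768 , -0.00070161,  0.00053776,
       -0.00108178]), 'tau': array([ 2.76615159e-03, -5.32648158e+01, -3.53280330e+01,  7.09831389e-02,
        2.35075923e-02, -1.03537241e-04]), 'ee_pos': array([0.2088966 , 0.50853285, 0.2049513 ]), 'eef_rot': array([-3.14055497e+00, -5.45897814e-05,  2.75179799e+00]), 'force': array([-0.42088618,  0.65296606,  0.12885876]), 'moment': array([ 0.02507218, -0.06683831,  0.0260955 ]), 'grip_force': 0.0, 'grip_width': 0.09448354686460417}
```

View pics/side0.png

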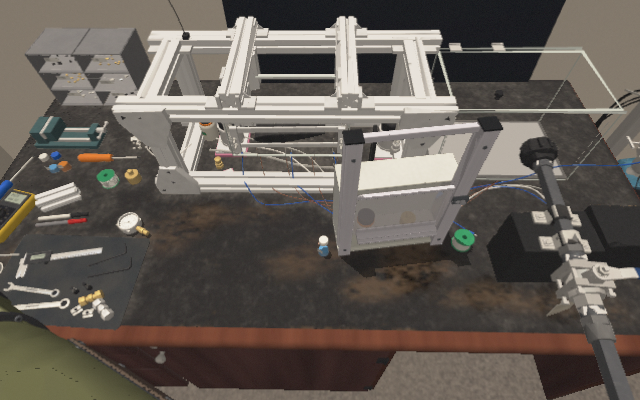

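View pics/top0.png

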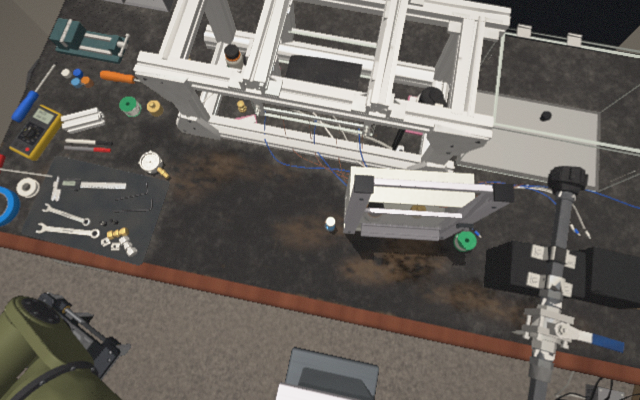

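The side view shows the hood with posts at about (345,190) and (470,180), the vial at (323,245), and the reel at (462,240). The pointer clip is near (460,198). The arm is on the left, and a dark pole stands on the right around (570,250). Next I'll enlarge the hood.

```bash
python3 - <<'E'
import cv2
a=cv2.imread('pics/side0.png')[110:270,310:500]; cv2.imwrite('pics/c1.png',cv2.resize(a,None,fx=3.75,fy=3.75,interpolation=cv2.INTER_CUBIC)[:600])
b=cv2.imread('pics/top0.png')[160:260,320:520]; cv2.imwrite('pics/c2.png',cv2.resize(b,None,fx=4,fy=4,interpolation=cv2.INTER_CUBIC))
E
```

```text
(no output)
```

View pics/c1.png

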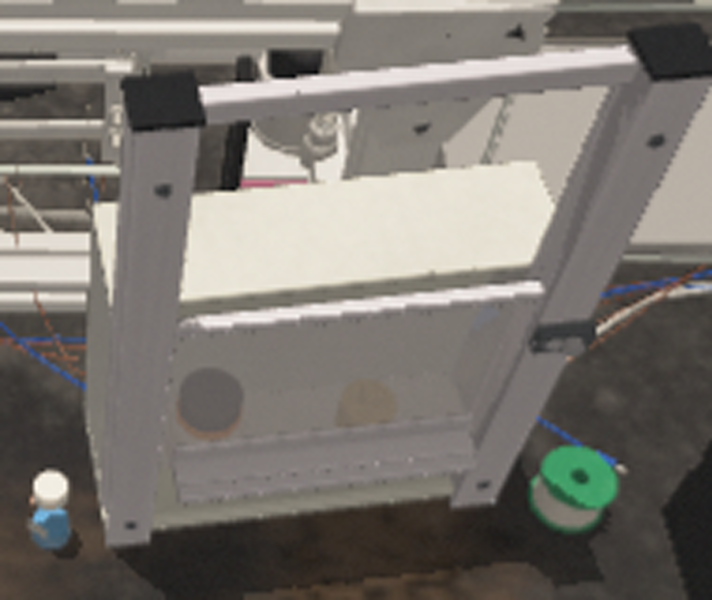

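View pics/c2.png

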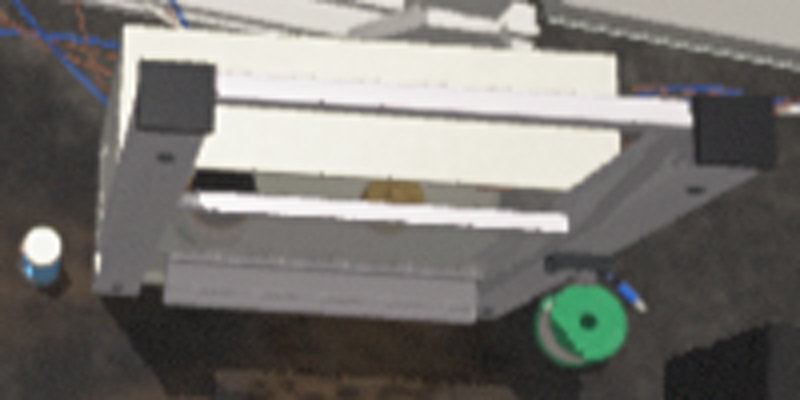

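The c1 crop shows the lip front edge running from (180,490) to (472,462). The post feet are at (106,545)/(150,540) and (450,507)/(495,503). The clip spans x 533–595 and y 322–352, with its tip on the left end at about (530,345). c2 shows the same lip at (165,300)–(477,320) and the clip at (545–610, 262). The bottle and weight are visible behind the sash.

```bash
cat > fit.py <<'E'
from h import *
from scipy.optimize import least_squares
S=dict(np.load('side0.npz'));T=dict(np.load('top0.npz'))
def proj(c,P):
    q=(np.linalg.inv(c['pose'])@np.c_[P,np.ones(len(P))].T).T[:,:3]*[1,-1,-1]
    return cv2.projectPoints(q,np.zeros(3),np.zeros(3),c['mtx'],c['dist'])[0][:,0]
F=[(-.008,.135,0),(-.008,.105,0),(-.008,-.105,0),(-.008,-.135,0),(-.028,.095,.097),(-.028,-.095,.097),(-.028,.095,.085),(-.028,-.095,.085)]
P=np.array(F)
us=np.array([(106,545),(150,540),(450,507),(495,503),(180,485),(474,452),(183,503),(474,470)])/3.75+[310,110]
ut=np.array([(95,293),(138,293),(0,0),(492,320),(165,285),(477,300),(165,305),(477,322)])/4+[320,160]
wt=np.array([1,1,0,1,1,1,1,1])[:,None]
def H(p):
    c,s=np.cos(p[2]),np.sin(p[2]); return np.array([[c,-s,0,p[0]],[s,c,0,p[1]],[0,0,1,0],[0,0,0,1.]])
def W(p,P): return (H(p)@np.c_[P,np.ones(len(P))].T).T[:,:3]
def res(p): return np.r_[(proj(S,W(p,P))-us).ravel(),((proj(T,W(p,P))-ut)*wt).ravel()]
r=least_squares(res,[.6,-.05,0],loss='soft_l1'); p=r.x
if __name__=='__main__':
    print(p,'\n',r.fun.reshape(-1,2).round(1).tolist())
    inv=np.linalg.inv(H(p))
    for n,u,v in [('clip',565,337),('clipL',545,340),('clipR',585,335),('lipmid',325,470),('reel',580,480),('vialtop',50,488),('rpost',600,260),('lpost',140,350)]:
        q=w(S,u/3.75+310,v/3.75+110); print(n,q.round(4),(inv@[*q,1])[:3].round(4))
    for n,u,v in [('clip',578,262),('lipmid',320,280),('reel',585,320)]:
        q=w(T,u/4+320,v/4+160); print('T',n,q.round(4),(inv@[*q,1])[:3].round(4))
    # pointer triangulation guess: hood xy known, scan z
    for z in np.arange(.165,.245,.01):
        Q=W(p,np.array([(-.024,-.101,z),(-.024,-.113,z)]))
        print(round(z,3),((proj(S,Q)-[310,110])*3.75).round(0).tolist(),((proj(T,Q)-[320,160])*4).round(0).tolist())
E
python3 fit.py
```

```text
[ 0.57500065 -0.05705454  0.1401497 ] 
 [[0.1, -0.1], [-0.0, -0.1], [0.3, -0.5], [-0.4, -0.7], [0.2, 2.1], [1.9, 1.9], [-1.0, -0.1], [0.7, -0.3], [-0.6, -1.0], [-0.2, -0.3], [0.0, 0.0], [1.2, -1.3], [-0.0, 3.1], [0.3, 4.4], [-0.5, -1.1], [-1.1, -0.3]]
clip [ 0.5726 -0.1756  0.2105] [-0.0189 -0.1171  0.2105]
clipL [ 0.5708 -0.1643  0.21  ] [-0.0191 -0.1056  0.21  ]
clipR [ 0.5743 -0.1872  0.2103] [-0.0189 -0.1287  0.2103]
lipmid [ 0.553  -0.0578  0.0943] [-0.0218  0.0024  0.0943]
reel [ 0.5889 -0.2442  0.024 ] [-0.0123 -0.1872  0.024 ]
vialtop [0.5545 0.1139 0.0654] [0.0036 0.1722 0.0654]
rpost [ 0.5827 -0.1795  0.2669] [-0.0095 -0.1223  0.2669]
lpost [0.548  0.0648 0.229 ] [-0.0097  0.1245  0.229 ]
T clip [ 0.5762 -0.1743  0.2133] [-0.0151 -0.1162  0.2133]
T lipmid [ 0.564  -0.0577  0.0965] [-0.011   0.0009  0.0965]
T reel [ 0.5901 -0.2437  0.019 ] [-0.0111 -0.187   0.019 ]
0.165 [[518.0, 392.0], [538.0, 390.0]] [[522.0, 292.0], [544.0, 293.0]]
0.175 [[523.0, 383.0], [543.0, 381.0]] [[528.0, 289.0], [549.0, 290.0]]
0.185 [[528.0, 373.0], [548.0, 371.0]] [[533.0, 286.0], [555.0, 287.0]]
0.195 [[532.0, 363.0], [553.0, 361.0]] [[539.0, 283.0], [561.0, 284.0]]
0.205 [[537.0, 353.0], [558.0, 351.0]] [[545.0, 279.0], [567.0, 281.0]]
0.215 [[543.0, 343.0], [563.0, 340.0]] [[551.0, 276.0], [573.0, 277.0]]
0.225 [[548.0, 332.0], [569.0, 330.0]] [[557.0, 272.0], [580.0, 274.0]]
0.235 [[553.0, 321.0], [574.0, 319.0]] [[563.0, 269.0], [586.0, 270.0]]
```

```bash
python3 - <<'E'
from fit import *
inv=np.linalg.inv(H(p))
a=S['pixels'][188:212,440:474,::-1];b=T['pixels'][216:236,446:480,::-1]
f=lambda i:cv2.resize(i,None,fx=16,fy=16,interpolation=cv2.INTER_NEAREST)
A,B=f(a),f(b); cv2.imwrite('pics/c3.png',np.vstack([A[:310],B[:280]]))
for c,us_,vs in((S,(453,457,461,465),range(192,208)),(T,(457,461,465,469),range(218,234))):
  for u in us_:
    print(u,[(v,*((inv@[*w(c,u,v,float(c['z_map'][v,u])),1])[[0,2]]*1000).round(0).astype(int).tolist()) for v in vs])
E
```

```text
453 [(192, 0, 216), (193, -5, 219), (194, -6, 217), (195, -7, 214), (196, -8, 212), (197, -12, 214), (198, -13, 212), (199, -14, 210), (200, -17, 211), (201, -19, 209), (202, -18, 204), (203, -18, 200), (204, -9, 182), (205, -9, 178), (206, -8, 172), (207, -9, 171)]
457 [(192, -7, 224), (193, -8, 221), (194, -8, 218), (195, -9, 216), (196, -10, 214), (197, -12, 213), (198, -14, 212), (199, -18, 213), (200, -19, 211), (201, -18, 206), (202, -20, 205), (203, -17, 197), (204, -8, 179), (205, -9, 177), (206, -9, 173), (207, -9, 168)]
461 [(192, -7, 223), (193, -8, 220), (194, -9, 218), (195, -9, 214), (196, -12, 215), (197, -14, 214), (198, -16, 213), (199, -17, 211), (200, -18, 208), (201, -22, 210), (202, -24, 209), (203, -25, 207), (204, -25, 203), (205, 98, 8), (206, 100, -1), (207, 96, 0)]
465 [(192, -8, 222), (193, -8, 219), (194, -8, 215), (195, -10, 213), (196, -14, 216), (197, -14, 213), (198, -17, 213), (199, -18, 211), (200, -18, 207), (201, -18, 203), (202, -25, 210), (203, -25, 207), (204, 104, 0), (205, 102, 0), (206, 102, -5), (207, 96, -3)]
457 [(218, -3, 229), (219, -2, 
[... 335 characters left out ...]
2), (224, -12, 214), (225, -15, 214), (226, -17, 214), (227, -19, 212), (228, -20, 206), (229, -10, 148), (230, -203, 1073), (231, 16, -2), (232, 13, -1), (233, 3, 35)]
465 [(218, -8, 254), (219, -9, 250), (220, -10, 242), (221, -10, 233), (222, -10, 225), (223, -10, 214), (224, -12, 213), (225, -14, 214), (226, -16, 212), (227, -18, 212), (228, -20, 211), (229, -22, 211), (230, -24, 207), (231, -203, 1073), (232, 6, 38), (233, 5, 31)]
469 [(218, -10, 264), (219, -10, 254), (220, -9, 243), (221, -10, 236), (222, -10, 225), (223, -10, 217), (224, -11, 213), (225, -14, 216), (226, -16, 215), (227, -17, 211), (228, -19, 207), (229, 22, 2), (230, 20, 2), (231, 17, 1), (232, 8, 34), (233, 5, 36)]
```

View pics/c3.png

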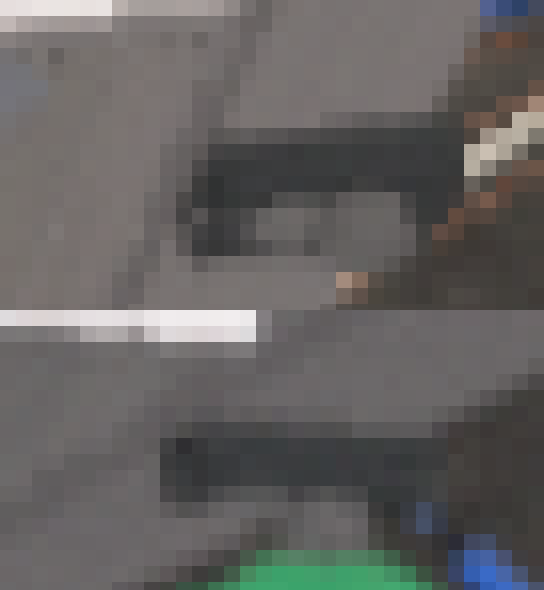

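The clip's top face is at z≈0.213 and its front face spans about 0.196–0.212. That puts the clip middle (the tip height) at about 0.205 m, or a sash travel of about 0.115 m. The hood pose is (0.575, -0.057), yaw 0.14, and it agrees with the known lip and post dimensions. I'll start moving and use the first moves to learn the arm's kinematics.

Request:
{"method": "servo_tool", "body": {"plan": [[0,-0.02,-0.02,-0.015,0,0,0],[0,-0.02,-0.02,-0.015,0,0,0],[0,-0.02,-0.02,-0.015,0,0,0],[0,-0.02,-0.02,-0.015,0,0,0],[0,-0.02,-0.02,-0.015,0,0,0],[0,-0.02,-0.02,-0.015,0,0,0],[0,-0.02,-0.02,0,0.1,0,0],[0,-0.02,-0.02,0,0.1,0,0]], "force": 10}}

```text
time_s: 1.1
ee_pos: [0.2965, 0.299, 0.2977]
eef_rot: [-2.939, -0.0, 2.751]
force: [-0.4, -0.5, 0.4]
grip_width: 0.0177
grip_force: 0.0
```

```bash
cat > log.py <<'E'
from h import *
import json
o=ctrl.get_obs(); d=[list(map(float,o[k])) for k in('qpos','ee_pos','eef_rot')]
open('log.jsonl','a').write(json.dumps(d)+'\n'); print(round(o['time_s'],2),*[np.round(x,4) for x in d],o['force'].round(1))
E
echo '[[1.11441327,0.300414303,1.52150115,-1.5e-5,1.32071623,-0.0665846883],[0.2088966,0.50853285,0.2049513],[-3.14055497,-5.459e-5,2.75179799]]'>log.jsonl; python3 log.py
```

```text
1.1 [ 0.756   0.0675  1.5949 -0.0834  1.6643 -0.4247] [0.2965 0.299  0.2977] [-2.9387e+00 -1.0000e-04  2.7514e+00] [-0.4 -0.5  0.4]
```

Request:
{"method": "servo_tool", "body": {"plan": [[0,-0.02,0,0,0.1,0,0.1],[0,-0.02,0,0,0.1,0,0.1],[0,-0.02,0,0,0.1,0,0.1],[0,-0.02,0,0,0.0,0.1,0.1],[0,-0.02,0,0,0,0.1,0],[0,-0.02,0,0,0,0,0],[0,0,0,-0.02,0,0,0],[0,0,0,0,0,0,0]]}}

```text
time_s: 2.1
ee_pos: [0.3992, 0.236, 0.3199]
eef_rot: [-2.667, -0.028, 2.29]
force: [0.5, 1.3, -0.4]
grip_width: 0.0007
grip_force: 0.0
```

```bash
python3 log.py
```

```text
2.1 [ 0.4992  0.3377  1.278  -0.0832  1.9947 -0.2429] [0.3992 0.236  0.3199] [-2.6666 -0.0277  2.29  ] [ 0.5  1.3 -0.4]
```

```bash
cat > kin.py <<'E'
import numpy as np, json, itertools
from scipy.spatial.transform import Rotation as R
from scipy.optimize import least_squares
L=[json.loads(l) for l in open('log.jsonl')]
def fk(q,k,s):
    h,a1,a2,a3,d4,d6,o6,dy=k
    e=lambda ax,v:R.from_euler(ax,v)
    r=e('z',q[0]); p=r.apply([a1,dy,h]); r=r*e('y',q[1]); p=p+r.apply([0,0,a2]); r=r*e('y',q[2]); p=p+r.apply([a3,0,d4])
    r=r*e('z',s[0]*q[3])*e('y',q[4])*e('z',s[1]*q[5]+o6); return p+r.apply([0,0,d6]),r
def res(k,s):
    o=[]
    for q,x,e in L:
        p,r=fk(q,k,s); o+=[*(p-x),*(.3*(r.inv()*R.from_euler('xyz',e)).as_rotvec())]
    return np.array(o)
def fit():
    return min((( (f:=least_squares(res,[.2,0,.4,0,.4,.25,o,0],args=(s,))).cost,s,f.x) for s in itertools.product([1,-1],[1,-1]) for o in(0,1.57,3.1,-1.57)),key=lambda t:t[0])
if __name__=='__main__':
    c,s,k=fit(); print(c,s,k.round(4)); print(res(k,s).reshape(-1,6).round(4)); json.dump([list(k),s],open('k.json','w'))
E
python3 kin.py
```

```text
1.091026576413056e-16 (1, 1) [ 0.2212 -0.      0.4242  0.0409  0.4475  0.2706  1.5708  0.0366]
[[-0.  0. -0. -0. -0. -0.]
 [ 0.  0.  0. -0. -0.  0.]
 [ 0. -0. -0.  0.  0.  0.]]
```

```bash
cat > plan.py <<'E'
from kin import *
from fit import H,p as hp
k,s=json.load(open('k.json'))
lo=np.array([-3.03,-.79,.23,-1.04,0,-2.55]);hi=np.array([3.03,2.21,2.52,4.18,3.07,2.55])
Hh=H(hp)
def goal(x,y,z,pit=0,yaw=0,flip=0):  # pit>0: tool points up; yaw rel. hood
    X=(Hh@[x,y,z,1])[:3]; psi=hp[2]+yaw
    Z=np.array([np.cos(psi)*np.cos(pit),np.sin(psi)*np.cos(pit),np.sin(pit)])
    Y=np.array([-np.sin(psi),np.cos(psi),0])*(-1 if flip else 1)
    return X,R.from_matrix(np.c_[np.cross(Y,Z),Y,Z])
def ik(g,q0):
    f=lambda q:np.r_[(fk(q,k,s)[0]-g[0])*3,(g[1].inv()*fk(q,k,s)[1]).as_rotvec()]
    r=least_squares(f,np.clip(q0,lo+.01,hi-.01),bounds=(lo,hi)); return r.x,np.abs(r.fun).max()
if __name__=='__main__':
    for flip in(0,1):
      for pit in(-.4,0,.2):
        for g in((-.09,0,.06),(-.008,0,.06),(-.008,0,.193)):
          best=min((ik(goal(*g,pit,0,flip),[0,.5,2.2,j4,1.2,j6]) for j4 in(0,3.1,1.5) for j6 in(-1.5,1.5)),key=lambda t:t[1])
          q=best[0]; print(flip,pit,g,q.round(2),round(best[1],4),'wrist',(fk(q,np.r_[k[:5],0,k[6:]],s)[0]).round(3))
E
python3 plan.py
```

```text
0 -0.4 (-0.09, 0, 0.06) [-0.55  0.43  2.44  2.35  0.97  1.78] 0.0 wrist [ 0.239 -0.104  0.165]
0 -0.4 (-0.008, 0, 0.06) [-0.39  0.49  2.26  2.47  0.85  1.83] 0.0 wrist [ 0.32  -0.093  0.165]
0 -0.4 (-0.008, 0, 0.193) [-0.39  0.1   2.25  2.12  0.58  2.29] 0.0 wrist [ 0.32  -0.093  0.298]
0 0 (-0.09, 0, 0.06) [-0.61  0.85  2.38  2.39  1.63  1.52] 0.0 wrist [ 0.218 -0.107  0.06 ]
0 0 (-0.008, 0, 0.06) [-0.43  0.82  2.22  2.57  1.49  1.62] 0.0 wrist [ 0.299 -0.096  0.06 ]
0 0 (-0.008, 0, 0.193) [-0.43  0.38  2.32  2.53  1.2   1.82] 0.0 wrist [ 0.299 -0.096  0.193]
0 0.2 (-0.09, 0, 0.06) [-0.59  1.03  2.29  2.37  1.9   1.45] 0.0 wrist [ 0.223 -0.107  0.006]
0 0.2 (-0.008, 0, 0.06) [-0.42  0.99  2.14  2.58  1.76  1.57] 0.0 wrist [ 0.304 -0.095  0.006]
0 0.2 (-0.008, 0, 0.193) [-0.42  0.56  2.28  2.59  1.52  1.72] 0.0 wrist [ 0.304 -0.095  0.139]
1 -0.4 (-0.09, 0, 0.06) [-0.55  0.43  2.44  2.35  0.97 -1.36] 0.0 wrist [ 0.239 -0.104  0.165]
1 -0.4 (-0.008, 0, 0.06) [-0.39  0.49  2.26  2.47  0.85 -1.31] 0.0 wrist [ 0.32  -0.093  0.165]
1 -0.4 (-0.008, 0, 0.193) [-0.39  0.1   2.25  2.12  0.58 -0.85] 0.0 wrist [ 0.32  -0.093  0.298]
1 0 (-0.09, 0, 0.06) [-0.61  0.85  2.38  2.39  1.63 -1.63] 0.0 wrist [ 0.218 -0.107  0.06 ]
1 0 (-0.008, 0, 0.06) [-0.43  0.82  2.22  2.57  1.49 -1.52] 0.0 wrist [ 0.299 -0.096  0.06 ]
1 0 (-0.008, 0, 0.193) [-0.43  0.38  2.32  2.53  1.2  -1.32] 0.0 wrist [ 0.299 -0.096  0.193]
1 0.2 (-0.09, 0, 0.06) [-0.59  1.03  2.29  2.37  1.9  -1.7 ] 0.0 wrist [ 0.223 -0.107  0.006]
1 0.2 (-0.008, 0, 0.06) [-0.42  0.99  2.14  2.58  1.76 -1.57] 0.0 wrist [ 0.304 -0.095  0.006]
1 0.2 (-0.008, 0, 0.193) [-0.42  0.56  2.28  2.59  1.52 -1.42] 0.0 wrist [ 0.304 -0.095  0.139]
```

```bash
cat > rows.py <<'E'
from plan import *
import sys
from h import ctrl
def path(qs):  # dense joint polyline -> per-row poses
    d=np.vstack([np.linspace(a,b,60)[1:] for a,b in zip(qs,qs[1:])]); d=np.vstack([qs[0],d])
    P=[fk(q,k,s) for q in d]; c=[0]
    for a,b,qa,qb in zip(P,P[1:],d,d[1:]):
        c.append(c[-1]+max(np.linalg.norm(b[0]-a[0])/.055,(a[1].inv()*b[1]).magnitude()/.17,np.abs(qb-qa).max()/.17))
    n=int(np.ceil(c[-1])); t=np.linspace(0,c[-1],n+1); return np.array([[np.interp(v,c,d[:,j]) for j in range(6)] for v in t])
def rows(qs):
    p,r=fk(qs[0],k,s); o=[]
    for q in qs[1:]:
        P,Rr=fk(q,k,s); row=np.r_[r.inv().apply(P-p),(r.inv()*Rr).as_rotvec()].round(3)
        p=p+r.apply(row[:3]); r=r*R.from_rotvec(row[3:]); o.append([0,*row.tolist()])
    return o
E
python3 - <<'E'
from rows import *
o=ctrl.get_obs(); q0=o['qpos']
A,e=ik(goal(-.14,0,.2,-.3,0,1),[-.5,.3,2.3,2.3,1.1,-1.3]); B,e2=ik(goal(-.09,0,.054,-.3,0,1),A)
print(A.round(3),e,B.round(3),e2)
Q=path([q0,A,B]); print(len(Q)-1)
for q in Q:
    P,r=fk(q,k,s); print(q.round(2),P.round(3),'Z',r.as_matrix()[:,2].round(2),'wr',(P-.27*r.as_matrix()[:,2]).round(2))
for i,x in enumerate(rows(Q)): print(x)
E
```

```text
[-0.733 -0.122  2.52   1.88   0.887 -0.823] 0.021461898758065978 [-0.576  0.552  2.436  2.387  1.157 -1.461] 1.0079806850304964e-09
21
[ 0.5   0.34  1.28 -0.08  1.99 -0.24] [0.399 0.236 0.32 ] Z [-0.36 -0.28 -0.89] wr [0.5  0.31 0.56]
[ 0.41  0.31  1.37  0.06  1.92 -0.28] [0.394 0.227 0.296] Z [-0.42 -0.12 -0.9 ] wr [0.51 0.26 0.54]
[ 0.33  0.27  1.45  0.19  1.84 -0.32] [0.389 0.223 0.278] Z [-0.45  0.04 -0.89] wr [0.51 0.21 0.52]
[ 0.24  0.24  1.53  0.32  1.77 -0.36] [0.387 0.221 0.265] Z [-0.44  0.21 -0.87] wr [0.51 0.16 0.5 ]
[ 0.16  0.21  1.62  0.45  1.69 -0.4 ] [0.387 0.22  0.257] Z [-0.41  0.37 -0.83] wr [0.5  0.12 0.48]
[ 0.09  0.18  1.69  0.57  1.62 -0.44] [0.392 0.218 0.252] Z [-0.35  0.51 -0.78] wr [0.49 0.08 0.46]
[ 0.01  0.16  1.77  0.69  1.56 -0.47] [0.4   0.214 0.25 ] Z [-0.26  0.64 -0.73] wr [0.47 0.04 0.45]
[-0.06  0.13  1.84  0.81  1.49 -0.51] [0.411 0.207 0.25 ] Z [-0.15  0.73 -0.66] wr [0.45 0.01 0.43]
[-0.13  0.1   1.92  0.93  1.43 -0.54] [0.424 0.196 0.251] Z [-0.02  0.8  -0.6 ] wr [ 0.43 -0.02  0.41]
[-0.2   0.08  1.99  1.04  1.36 -0.57] [0.438 0.179 0.252] Z [ 
[... 1606 characters left out ...]
.008, -0.135, 0.087, 0.055]
[0, -0.009, 0.01, -0.011, -0.141, 0.074, 0.059]
[0, -0.011, 0.013, -0.014, -0.145, 0.061, 0.063]
[0, -0.011, 0.015, -0.016, -0.148, 0.05, 0.066]
[0, -0.013, 0.017, -0.018, -0.15, 0.04, 0.07]
[0, -0.015, 0.02, -0.02, -0.151, 0.029, 0.071]
[0, -0.016, 0.022, -0.021, -0.151, 0.02, 0.073]
[0, -0.018, 0.024, -0.022, -0.152, 0.012, 0.075]
[0, -0.02, 0.026, -0.022, -0.151, 0.003, 0.078]
[0, -0.021, 0.027, -0.023, -0.15, -0.003, 0.079]
[0, -0.023, 0.028, -0.022, -0.148, -0.011, 0.082]
[0, -0.022, -0.002, 0.024, 0.026, 0.02, 0.017]
[0, -0.028, 0.0, 0.023, 0.007, 0.013, 0.008]
[0, -0.036, 0.002, 0.02, -0.017, -0.001, -0.004]
[0, -0.045, 0.001, 0.016, -0.035, -0.021, -0.019]
```

```bash
python3 - <<'E'
from rows import *
q0=ctrl.get_obs()['qpos']
B,e2=ik(goal(-.085,0,.054,-.3,0,1),[-.57,.55,2.43,2.38,1.15,-1.46]); A,e=ik(goal(-.085,0,.17,-.3,0,1),B)
M=np.array([.35,-.1,1.8,.4,1.75,-.35])
print(A.round(3),e,B.round(3),e2)
Q=path([q0,M,A,B]); print(len(Q)-1)
for q in Q:
    P,r=fk(q,k,s); print(q.round(2),P.round(3),'Z',r.as_matrix()[:,2].round(2),'wr',(P-.27*r.as_matrix()[:,2]).round(2))
for i,x in enumerate(rows(Q)): print(x)
E
```

```text
[-0.563  0.09   2.458  2.188  0.86  -1.072] 1.6653345369377348e-16 [-0.563  0.553  2.427  2.397  1.149 -1.456] 1.4421797089880783e-13
21
[ 0.5   0.34  1.28 -0.08  1.99 -0.24] [0.399 0.236 0.32 ] Z [-0.36 -0.28 -0.89] wr [0.5  0.31 0.56]
[ 0.45  0.21  1.44  0.06  1.92 -0.28] [0.354 0.231 0.318] Z [-0.39 -0.13 -0.91] wr [0.46 0.27 0.56]
[ 0.41  0.08  1.59  0.21  1.85 -0.31] [0.309 0.232 0.314] Z [-0.41  0.04 -0.91] wr [0.42 0.22 0.56]
[ 0.37 -0.05  1.75  0.35  1.78 -0.34] [0.264 0.238 0.31 ] Z [-0.41  0.2  -0.89] wr [0.38 0.18 0.55]
[ 0.3  -0.09  1.83  0.49  1.71 -0.39] [0.256 0.251 0.3  ] Z [-0.41  0.36 -0.84] wr [0.37 0.15 0.53]
[ 0.23 -0.08  1.88  0.63  1.64 -0.44] [0.27  0.265 0.291] Z [-0.38  0.51 -0.77] wr [0.37 0.13 0.5 ]
[ 0.17 -0.06  1.93  0.76  1.57 -0.5 ] [0.29  0.275 0.286] Z [-0.33  0.64 -0.69] wr [0.38 0.1  0.47]
[ 0.1  -0.05  1.98  0.89  1.51 -0.55] [0.314 0.279 0.283] Z [-0.24  0.75 -0.61] wr [0.38 0.08 0.45]
[ 0.04 -0.03  2.03  1.01  1.44 -0.6 ] [0.341 0.277 0.282] Z [-0.13  0.84 -0.53] wr [0.38 0.05 0.42]
[-0.03 -0.02  2.07  1.14  1.38 -0.65] [0.37  0.268 0.28 ] Z [-0
[... 1596 characters left out ...]
 -0.133, 0.094, 0.04]
[0, -0.011, 0.024, -0.007, -0.141, 0.077, 0.047]
[0, -0.013, 0.025, -0.011, -0.147, 0.062, 0.051]
[0, -0.015, 0.028, -0.013, -0.152, 0.047, 0.055]
[0, -0.017, 0.029, -0.016, -0.153, 0.033, 0.058]
[0, -0.019, 0.031, -0.018, -0.156, 0.02, 0.061]
[0, -0.02, 0.032, -0.018, -0.155, 0.007, 0.063]
[0, -0.023, 0.035, -0.02, -0.155, -0.004, 0.064]
[0, -0.024, 0.035, -0.02, -0.153, -0.014, 0.067]
[0, -0.026, 0.037, -0.02, -0.151, -0.025, 0.069]
[0, -0.028, 0.037, -0.019, -0.148, -0.033, 0.071]
[0, -0.03, 0.038, -0.02, -0.145, -0.041, 0.074]
[0, -0.035, 0.009, 0.009, -0.019, -0.01, 0.023]
[0, -0.04, 0.0, 0.013, 0.002, 0.002, 0.001]
[0, -0.043, 0.001, 0.008, -0.018, -0.003, -0.006]
```

Request:
{"method": "servo_tool", "body": {"plan": [[0,0.026,-0.031,0.02,-0.085,0.137,-0.047],[0,0.029,-0.029,0.02,-0.097,0.133,-0.032],[0,0.03,-0.025,0.023,-0.106,0.128,-0.019],[0,0.01,0.005,0.015,-0.102,0.133,0.002],[0,-0.003,0.02,0.006,-0.109,0.125,0.022],[0,-0.006,0.022,0.002,-0.122,0.111,0.032],[0,-0.008,0.023,-0.003,-0.133,0.094,0.04],[0,-0.011,0.024,-0.007,-0.141,0.077,0.047]]}}

```text
time_s: 3.1
ee_pos: [0.3406, 0.2773, 0.2801]
eef_rot: [2.865, -0.99, 2.047]
force: [0.8, -0.3, 0.2]
grip_width: 0.0008
grip_force: 0.0
```

```bash
python3 log.py; python3 - <<'E'
from rows import *
q0=ctrl.get_obs()['qpos']
B,e2=ik(goal(-.085,0,.054,-.3,0,1),[-.57,.55,2.43,2.38,1.15,-1.46]); A,e=ik(goal(-.085,0,.17,-.3,0,1),B)
N=np.array([-.4,-.07,2.38,1.45,1.15,-.8])
print(A.round(3),e,B.round(3),e2)
Q=path([q0,N,A,B]); print(len(Q)-1)
for q in Q:
    P,r=fk(q,k,s); print(q.round(2),P.round(3),'Z',r.as_matrix()[:,2].round(2),'wr',(P-.27*r.as_matrix()[:,2]).round(2))
for i,x in enumerate(rows(Q)): print(x)
E
```

```text
3.1 [ 0.0358 -0.034   2.0307  1.0181  1.4394 -0.5986] [0.3406 0.2773 0.2801] [ 2.8646 -0.9896  2.0475] [ 0.8 -0.3  0.2]
[-0.563  0.09   2.458  2.188  0.86  -1.072] 1.6653345369377348e-16 [-0.563  0.553  2.427  2.397  1.149 -1.456] 1.4421797089880783e-13
13
[ 0.04 -0.03  2.03  1.02  1.44 -0.6 ] [0.341 0.277 0.28 ] Z [-0.13  0.84 -0.53] wr [0.37 0.05 0.42]
[-0.05 -0.04  2.1   1.11  1.38 -0.64] [0.361 0.255 0.269] Z [ 0.01  0.88 -0.48] wr [0.36 0.02 0.4 ]
[-0.14 -0.05  2.17  1.19  1.32 -0.68] [0.381 0.229 0.258] Z [ 0.15  0.89 -0.43] wr [ 0.34 -0.01  0.37]
[-0.23 -0.06  2.24  1.28  1.27 -0.72] [0.397 0.2   0.246] Z [ 0.29  0.87 -0.4 ] wr [ 0.32 -0.04  0.35]
[-0.31 -0.06  2.31  1.36  1.21 -0.76] [0.41  0.167 0.232] Z [ 0.43  0.82 -0.37] wr [ 0.29 -0.06  0.33]
[-0.39 -0.07  2.37  1.44  1.15 -0.8 ] [0.418 0.132 0.217] Z [ 0.55  0.75 -0.36] wr [ 0.27 -0.07  0.31]
[-0.43 -0.04  2.39  1.58  1.1  -0.85] [0.444 0.102 0.216] Z [ 0.67  0.67 -0.31] wr [ 0.26 -0.08  0.3 ]
[-0.46 -0.01  2.41  1.73  1.04 -0.9 ] [0.466 0.066 0.212] Z [ 0.78  0.56 -0.28] wr [ 0.26 -0.09  0.29]
[-0.49  0.02  2.42  1.87 
[... 538 characters left out ...]
] [ 0.491 -0.069  0.054] Z [ 0.95  0.13 -0.3 ] wr [ 0.24 -0.1   0.13]
[0, -0.025, 0.013, -0.015, -0.144, 0.034, 0.073]
[0, -0.026, 0.015, -0.018, -0.146, 0.022, 0.074]
[0, -0.026, 0.017, -0.018, -0.147, 0.013, 0.076]
[0, -0.026, 0.018, -0.02, -0.147, 0.004, 0.076]
[0, -0.027, 0.019, -0.019, -0.146, -0.004, 0.077]
[0, -0.01, 0.038, -0.008, -0.149, 0.028, 0.064]
[0, -0.012, 0.04, -0.008, -0.15, 0.017, 0.067]
[0, -0.015, 0.04, -0.008, -0.15, 0.002, 0.07]
[0, -0.018, 0.041, -0.008, -0.147, -0.012, 0.073]
[0, -0.022, 0.041, -0.008, -0.145, -0.024, 0.077]
[0, -0.034, 0.007, 0.013, -0.012, -0.005, 0.02]
[0, -0.039, 0.001, 0.012, 0.001, 0.002, 0.001]
[0, -0.042, 0.001, 0.008, -0.018, -0.003, -0.006]
```

Request:
{"method": "servo_tool", "body": {"plan": [[0,-0.025,0.013,-0.015,-0.144,0.034,0.073],[0,-0.026,0.015,-0.018,-0.146,0.022,0.074],[0,-0.026,0.017,-0.018,-0.147,0.013,0.076],[0,-0.026,0.018,-0.02,-0.147,0.004,0.076],[0,-0.027,0.019,-0.019,-0.146,-0.004,0.077],[0,-0.01,0.038,-0.008,-0.149,0.028,0.064],[0,-0.012,0.04,-0.008,-0.15,0.017,0.067],[0,-0.015,0.04,-0.008,-0.15,0.002,0.07]]}}

```text
time_s: 4.1
ee_pos: [0.4821, 0.0263, 0.2036]
eef_rot: [2.885, -1.289, 0.74]
force: [0.5, 0.3, 0.2]
grip_width: 0.0001
grip_force: 0.0
```

Request:
{"method": "servo_tool", "body": {"plan": [[0,-0.018,0.041,-0.008,-0.147,-0.012,0.073],[0,-0.022,0.041,-0.008,-0.145,-0.024,0.077],[0,-0.017,0.004,0.006,-0.006,-0.003,0.01],[0,-0.017,0.003,0.007,-0.006,-0.002,0.01],[0,-0.02,0.001,0.006,0,0.001,0],[0,-0.019,0,0.006,0.001,0.001,0.001],[0,0,0,0,0,0,0],[0,0,0,0,0,0,0]]}}

```text
time_s: 5.1
ee_pos: [0.4962, -0.0667, 0.0986]
eef_rot: [-3.11, -1.273, 0.129]
force: [0.6, 0.4, -0.2]
grip_width: 0.0005
grip_force: 0.0
```

```bash
python3 log.py; python3 - <<'E'
from rows import *
from h import snap
q0=ctrl.get_obs()['qpos']
B,e2=ik(goal(-.085,0,.054,-.3,0,1),q0)
C,e3=ik(goal(-.006,0,.054,-.3,0,1),B)
P,r=fk(q0,k,s); print((np.linalg.inv(Hh)@[*P,1]).round(3),e2,e3,B.round(2),C.round(2))
for x in rows([q0,B,C]): print(x)
snap('side','side1')
E
```

```text
5.1 [-0.5627  0.3806  2.4359  2.3148  1.0398 -1.3126] [ 0.4962 -0.0667  0.0986] [-3.1096 -1.273   0.1295] [ 0.6  0.4 -0.2]
[-0.079  0.001  0.099  1.   ] 3.6146086124233534e-12 1.437211807897576e-11 [-0.56  0.55  2.43  2.4   1.15 -1.46] [-0.4   0.59  2.26  2.52  1.03 -1.4 ]
[0, -0.044, 0.002, 0.008, -0.022, -0.002, -0.003]
[0, 0.023, -0.0, 0.075, 0.0, -0.0, -0.0]
```

View pics/side1.png

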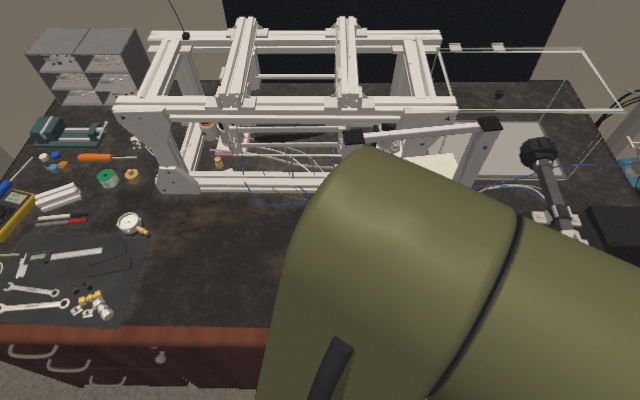

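The side view is blocked by the arm, which fills the foreground; the post tops are still at (355,137) and (488,125). I'll lower the hand and slide it in under the lip.

Request:
{"method": "servo_tool", "body": {"plan": [[0,-0.022,0.001,0.004,-0.011,-0.001,-0.001],[0,-0.022,0.001,0.004,-0.011,-0.001,-0.002],[0,0,0,0,0,0,0],[0,0.006,0,0.02,0,0,0],[0,0.006,0,0.02,0,0,0],[0,0.006,0,0.02,0,0,0],[0,0.005,0,0.015,0,0,0],[0,0,0,0,0,0,0]]}}

```text
time_s: 6.15
ee_pos: [0.5699, -0.0586, 0.0549]
eef_rot: [3.139, -1.273, 0.143]
force: [-1.0, 0.5, 0.3]
grip_width: 0.0004
grip_force: 0.0
```

```bash
python3 log.py; python3 - <<'E'
from rows import *
from h import snap
q0=ctrl.get_obs()['qpos']
P,r=fk(q0,k,s); print((np.linalg.inv(Hh)@[*P,1]).round(4), r.inv().apply([0,0,.01]).round(4))
snap('top','top1')
E
```

```text
6.15 [-0.405   0.5872  2.2604  2.5242  1.0269 -1.3952] [ 0.5699 -0.0586  0.0549] [ 3.1389 -1.2734  0.1426] [-1.   0.5  0.3]
[-5.30e-03 -8.00e-04  5.49e-02  1.00e+00] [ 0.0096  0.     -0.0029]
```

View pics/top1.png

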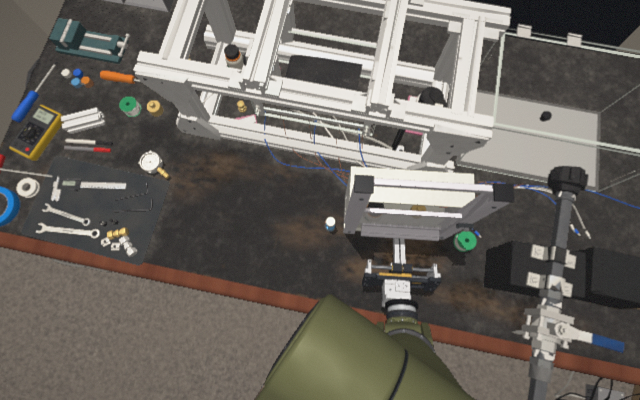

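The fingers sit under the middle of the lip at about (400,243), and the vial at (330,224) and reel at (467,240) have not moved. Pushing up.

Request:
{"method": "servo_tool", "body": {"plan": [[0,0.006,0,-0.002,0,0,0],[0,0.006,0,-0.002,0,0,0],[0,0.006,0,-0.002,0,0,0],[0,0.008,0,-0.0025,0,0,0],[0,0.009,0,-0.003,0,0,0],[0,0.009,0,-0.003,0,0,0],[0,0.009,0,-0.003,0,0,0],[0,0.009,0,-0.003,0,0,0]]}}

```text
time_s: 7.2
ee_pos: [0.5679, -0.059, 0.1197]
eef_rot: [3.141, -1.272, 0.139]
force: [1.9, 0.1, -3.2]
grip_width: 0.0004
grip_force: 1.6
```

```bash
cat > lip.py <<'E'
from rows import *
from h import *
import sys
from fit import proj
c=snap('top',sys.argv[1]); o=ctrl.get_obs(); print(o['ee_pos'].round(4),o['force'].round(1),(np.linalg.inv(Hh)@[*o['ee_pos'],1]).round(4))
zm=c['z_map']; v,u=np.mgrid[150:260,330:520]; v=v.ravel();u=u.ravel(); z=zm[v,u].astype(float)
n=cv2.undistortPoints(np.c_[u,v].astype(float)[:,None],c['mtx'],c['dist'])[:,0]
Pw=(np.linalg.inv(Hh)@c['pose']@np.c_[n[:,0]*z,-n[:,1]*z,-z,np.ones(len(z))].T).T[:,:3][z>0]
# lip top: points in the lip footprint, away from the fingers
m=(np.abs(Pw[:,1])>.03)&(np.abs(Pw[:,1])<.09)&(Pw[:,0]>-.025)&(Pw[:,0]<-.007)&(Pw[:,2]>.06)&(Pw[:,2]<.3)
print('lip top z',len(Pw[m]),np.percentile(Pw[m,2],[10,50,90]).round(4))
m=(Pw[:,1]<-.104)&(Pw[:,1]>-.136)&(Pw[:,0]>-.016)&(Pw[:,0]<-.0115)&(Pw[:,2]>.17)&(Pw[:,2]<.25)
print('clip top z',m.sum(),np.percentile(Pw[m,2],[10,50,90]).round(4) if m.any() else '')
E
python3 lip.py top2
```

```text
[ 0.5682 -0.059   0.1209] [-0.  -1.2  0.6] [-0.007  -0.001   0.1209  1.    ]
lip top z 417 [0.1436 0.1475 0.1499]
clip top z 31 [0.2121 0.2136 0.2156]
```

Request:
{"method": "servo_tool", "body": {"plan": [[0,0.007,0,-0.0022,0,0,0],[0,0.008,0,-0.0025,0,0,0],[0,0.008,0,-0.0025,0,0,0],[0,0.008,0,-0.0025,0,0,0],[0,0.008,0,-0.0025,0,0,0],[0,0.006,0,-0.0018,0,0,0],[0,0.004,0,-0.0012,0,0,0],[0,0.003,0,-0.0009,0,0,0]]}}

```text
time_s: 8.25
ee_pos: [0.5678, -0.059, 0.1736]
eef_rot: [-3.141, -1.272, 0.139]
force: [-0.2, 0.9, -2.5]
grip_width: 0.0003
grip_force: 1.7
```

```bash
python3 lip.py top3
```

```text
[ 0.5679 -0.059   0.174 ] [-2.1 -0.3 -0.9] [-0.0073 -0.001   0.174   1.    ]
lip top z 458 [0.1976 0.2011 0.2034]
clip top z 30 [0.2119 0.2136 0.2151]
```

Request:
{"method": "servo_tool", "body": {"plan": [[0,0.003,0,-0.0009,0,0,0],[0,0.003,0,-0.0009,0,0,0],[0,0.002,0,-0.0006,0,0,0],[0,0.001,0,-0.0003,0,0,0],[0,0.0005,0,-0.0001,0,0,0],[0,0,0,0,0,0,0],[0,0,0,0,0,0,0],[0,0,0,0,0,0,0]]}}

```text
time_s: 9.3
ee_pos: [0.568, -0.059, 0.1834]
eef_rot: [3.142, -1.272, 0.139]
force: [-3.7, -0.1, -1.3]
grip_width: 0.0002
grip_force: 1.6
```

```bash
python3 lip.py top4; python3 - <<'E'
import cv2
b=cv2.imread('pics/top4.png')[165:255,330:500]; cv2.imwrite('pics/c4.png',cv2.resize(b,None,fx=4.7,fy=4.7,interpolation=cv2.INTER_CUBIC)[:,:800])
E
```

```text
[ 0.568  -0.059   0.1834] [-3.  -0.  -3.2] [-0.0073 -0.001   0.1834  1.    ]
lip top z 473 [0.2076 0.211  0.2133]
clip top z 27 [0.2116 0.2136 0.2149]
```

View pics/c4.png

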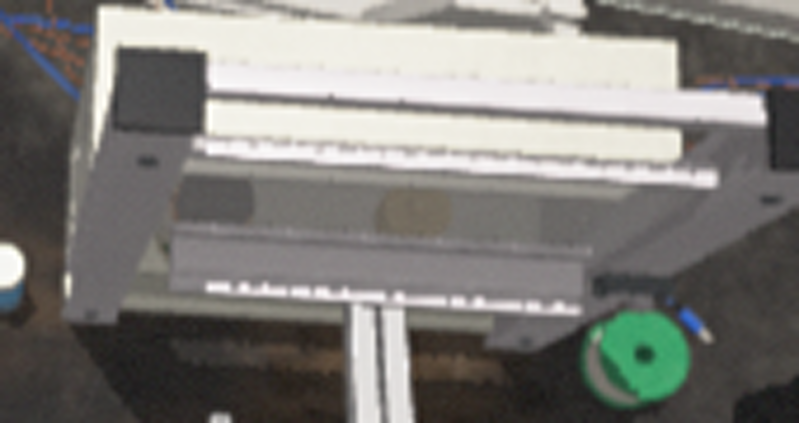

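The lip's right end (585,290) now sits beside the clip (595–670,285), with the fingers at (375,310) under its middle. I'll lower the hand and pull it back.

Request:
{"method": "servo_tool", "body": {"plan": [[0,-0.006,0,0.002,0,0,0],[0,-0.01,0,0.003,0,0,0],[0,-0.006,0,0.002,0,0,0],[0,0,0,0,0,0,0],[0,-0.006,0,-0.02,0,0,0],[0,-0.006,0,-0.02,0,0,0],[0,-0.006,0,-0.02,0,0,0],[0,-0.003,0,-0.01,0,0,0]]}}

```text
time_s: 10.35
ee_pos: [0.4953, -0.0693, 0.161]
eef_rot: [3.141, -1.272, 0.139]
force: [0.1, 0.1, -0.9]
grip_width: 0.0006
grip_force: 0.0
```

Request:
{"method": "servo_tool", "body": {"plan": [[0,0,0,0,0,0,0],[0,0,0,0,0,0,0],[0,0,0,0,0,0,0],[0,0,0,0,0,0,0],[0,0,0,0,0,0,0],[0,0,0,0,0,0,0],[0,0,0,0,0,0,0],[0,0,0,0,0,0,0]]}}

```text
time_s: 11.35
ee_pos: [0.4958, -0.0691, 0.1609]
eef_rot: [3.142, -1.272, 0.139]
force: [-0.1, -0.4, -0.3]
grip_width: 0.0007
grip_force: 0.0
```

```bash
python3 lip.py top5
```

```text
[ 0.4958 -0.0691  0.1608] [-0.1  0.4  0.4] [-8.010e-02 -9.000e-04  1.608e-01  1.000e+00]
lip top z 473 [0.2076 0.2108 0.213 ]
clip top z 28 [0.2124 0.2142 0.2156]
```

View pics/top5.png

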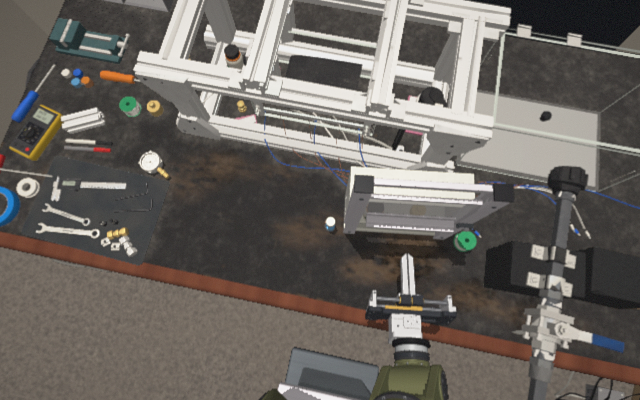

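The fingers, at (407,260), are clear of the lip (363–455, 225–237), and the sash has stayed up. The vial at (330,224) and reel at (467,240) are unmoved. Lip top is at 0.211 and clip top at 0.214, so the levels match.

```bash
python3 -c "
from station import ctrl
print(ctrl.hand_in())"
```

```text
the job is handed in; nothing more can be done
None
```

I pushed the sash up from under the lip and handed the job in. The last camera check put the lip's front edge within about 1 mm of the estimated pointer height (taken from the clip, as I couldn't make out the tip itself). The sash is holding there and the hand is clear; the vial and reel look unmoved, and the hand never went near the bottle or weight. The hand-in gave no verdict.

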